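# Hang the pen cup in the corner of the folding crate

### The job

Hang the empty pen cup inside the folding wooden desk crate, on the same long side as the filled cup: hook its bent lip over that side's rim and press it down past its spring until the lip sits fully home on the rim, then slide it along the rim into the free corner, until it is snug against the end wall, and let go. The old hinged side leans a little in or out, nobody knows just how much, so feel for the rim and work gently, with never more than 25 N in all between cup and crate. Leave the mug, the mouse and the stapler where they are.

Things in the scene. Friction and masses are not known exactly. Their poses are not given: they have to be found in the camera images.
- cup: Empty hook-on pen cup, white plastic, 100 to 210 g, loose, upright on the desk at first. Sizes in mm. z up; x out of its back (lip side); y along the back. Origin: at the bottom, under the hanger plate's face (x=0). Cup body 76 wide (y), x -58 to -6, 74 high; its back at x=-6. The hanger plate (face x=0) is 76 wide, z 54 to 91, and carries lip and grip tab.
- cup_grip (a point): Where to pinch the cup from above: middle of its upright grip tab, 2.5 mm out (x) from the hanger plate's face and 115 mm above the cup's bottom; axes as cup. The tab is a plate 10 mm thick (x), 32 wide (y), 44 high, standing on the lip's bridge: from 24 mm below this point to 20 above it.
- cup_lip (a point): Underside of the lip's bridge, which must rest on the rim: mid-width, 88 mm above the cup's bottom, 27 mm below cup_grip, 3 mm out from the plate's face; axes as cup. Lip 50 mm wide (y): bridge 3 thick, then a leg turned down, its inner face 9 mm out from the plate's face, 18 long, then a flare of 4 mm down and outwards. Slot 9 mm for a 6 mm wall.
- cup_spring (a joint): V-shaped steel leaf spring in the lip's slot: 0 free, up to 0.006 m pressed outwards. Free, its apex (9 mm below the bridge) leaves 3 mm of the slot; its lower side is a sloping lead-in from 18 mm below the bridge. It pushes 0.6 N plus 0.6 N per mm. Pressing it over the wall takes about 4 to 8 N (not the cup's weight alone), sliding along the rim 2 to 7 N.
- cup_mouth (a point): Centre of the cup's open mouth, 32 mm inwards (-x) from the hanger plate's face, 74 mm above its bottom; axes as cup.
- box: Open plywood folding crate, fixed, 190 (x) by 270 (y) by 140 mm high, walls 6 thick; origin: centre of its underside, z up. Notebooks up to 135 mm high stand at its -x side, 120 mm from the +x side. Inside the long +x side, at its +y end (y 49 to 125 mm), hangs a filled cup like the first, pens up to 65 mm above the rim. The free corner is at -y.
- rim_plumb (a point): Fixed to the crate: where the middle of the +x side's rim (centre of its 6 mm thickness, 140 mm above the desk) would be if that side stood plumb. x out of the crate (inside is -x), y along the rim. The side, stiff in its foot hinges, leans up to 0.08 rad in or out: its rim is up to 11 mm off in x. End wall's inner face in the free corner: y = -129 mm; cup snug: cup_lip at y = -91.
- mug: Bystander: white mug 80 mm across, 92 mm high, origin at the centre of its underside.
- mouse: Bystander: black computer mouse 105 x 60 x 33 mm, origin at the centre of its underside.
- stapler: Bystander: stapler 130 x 34 x 49 mm, origin at the centre of its underside.
Not all that is in view belongs to the job. Leave any purple look-alike of the cup alone.

How it is judged:
By the outcome, as a careful person would: the job done as asked, in the order asked, and still so for the second after the job is handed in, with the robot touching nothing.
It also fails if it takes over 53 s, if anything falls off the work surface, if the arm or the gripper's body presses on something with over 40 N, if the wrist force passes 120 N, or if a joint passes its speed limit or range.

### The arm

A 6-joint arm with a two-finger parallel gripper is mounted at the origin on the work surface. World frame = base frame: x ahead of the robot, y to its left, z up, the work surface at z = 0. Lengths are in m, angles in rad, forces in N, time in s.
With the tool pointing down it reaches from about 0.25 to 0.725 m from the base axis. Payload 4 kg.
Tool frame: the origin (TCP) lies midway between the tips of the shut fingers; the grasp point (between the pads) lies 19 mm behind it (r.grasp_offset is the distance from the TCP to the grasp point, in m); z points along the fingers, y is the direction in which the jaws open and shut (so a half turn about z gives the same grasp; the last joint's range is limited). The gripper opens to 85 mm and grips with 20 to 120 N. Pads are 22 mm wide; open, the fingers measure 114 mm over their backs; the gripper's body (76 mm by 85 mm) begins 54 mm behind the grasp point. The pads swing forward as they close: fully open they stand 13 mm farther back than shut.
Start: joints at [1.143, 0.241, 0.005, 1.335, 0, 1.571], TCP at [0.207, 0.455, 0.231] pointing down, gripper open.
Joint ranges: [-2.72, 2.72], [-1.05, 1.87], [-1.09, 1.28], [-1.99, 2.15], [-1.42, 1.44], [-3.14, 3.14]. Speed limits (rad/s): [2.79, 2.79, 3.14, 3.14, 3.14, 3.14].

### API

Orientations are given as a rotation vector (axis times angle).
In Python, from station import r gives the robot as it stands.
- The arm moves only by the shell command python3 -m jog 'ROWS' [FORCE]. ROWS is JSON, one flat list of numbers, 7 for each row, row after row: the shift along the tool's x, y, z each as a share of 20 cm, from -1 to 1, then the turn, a rotation vector about the tool's x, y, z each as a share of 180 degrees, from -1 to 1, then the opening, from 0 (shut) to 1 (fully open). A call has 1 to 8 rows; each row is the pose to reach, as a shift and turn from the pose commanded when the call began, along the tool's axes at that moment, turning the shorter way round; what a row does not reach only later rows make up. A row lasts 1/12 s, in which the tool goes at most 41.7 mm and 7.16 degrees, less where a joint would pass 70% of its speed; a pose out of reach is approached as far as the arm can. A call with a number of a shift or a turn outside -1 to 1 is refused whole. A call with a gripper value outside its range is refused whole. The fingers move at their own pace and stop on an object; FORCE is the grip in N (left out, the last holds). Time passes only in rows, so rows that repeat a pose let the fingers close. It gives the time, the measured TCP pose, the force and the opening at its end, in the units of the state.
- r.state(): the state, without advancing time (a new reading comes with each control period).
- r.capture(name): name is "scene" or "side" or "wrist"; returns the picture (384x512x3 uint8, blue, green, red); there is no depth.
- r.calibration(name): a dict with "vfov" (degrees; the focal length in pixels is half the picture's height over the tangent of half this angle, whatever the lens; pixels are square), "cx", "cy" (the principal point, pixels), "view" (4x4, takes a point from world to camera coordinates); the wrist camera has in their place "mount" (4x4, takes a point from camera to tool coordinates, whose origin is the TCP and whose axes are the flange's). Camera axes: x right, y down, z forward; pixel columns grow to the right and rows downward; lengths in m; the calibration is good to about 2 mm. A picture is of the moment at which its call begins: read the wrist's pose just before it. calibration takes no time and is no camera call.
- r.hand_in(): hands the job in, once; it reports no verdict.
Trained networks look in the newest picture that a camera, given by its name, has taken for a name from the list of things; names that differ only in an ending like _2 or _b are one class to them, and where a whole thing is asked for, a point or a joint stands for the part that bears it (a point fixed in the world has none). Each returns a list of dicts, best first, with "score" (0 to 1); they miss things now and then, are a little off and sometimes report something else, mostly with a low value. They report only what shows in the picture. A call takes as long as a camera call. They do not tell look-alikes from the thing itself.
- r.spot_in(camera, query): "centre" ([row, column] in pixels, amid what is visible of it).
- r.pinpoint(camera, query): "centre" ([row, column] in pixels: a listed point, or the origin of a listed thing).
The state is a dict: "time_s": time; "joint_pos": joint angles; "dq": joint speeds; "effort": joint torques, N m; "ee_pos": TCP position; "tool_rot": TCP orientation; "wrist_force": force on the tool from outside, world axes, zero at the start; "torque": the same for the moment, N m; "grip_width": opening from 0.0 (shut) to 1.0 (fully open).
Only numpy, scipy, OpenCV 4.12 (cv2) and the standard library are available. Lean on these libraries where they do the work, as an engineer would, in place of code of your own. Each camera call takes 0.05 s, during which the arm holds its last target.

## Working session

There is one attempt and no reset: what is moved stays moved. The work goes in short steps, Python scripts to look and compute and a shell command to move; the robot and the scene stay as the last step left them, time stands still between calls to the robot, and variables do not carry over. Pictures are saved under pics/ and viewed, and the job is handed in when it is done.

```bash
ls; mkdir -p pics
python3 - <<'E'
from station import r
import cv2, numpy as np
print(r.state())
for n in ("scene","side","wrist"):
    im=r.capture(n); cv2.imwrite(f"pics/{n}0.png",im); print(n,r.calibration(n))
    for q in ("cup","cup_grip","cup_lip","box","rim_plumb","mug"):
        for d in r.pinpoint(n,q)[:3]: print(n,q,d)
print(r.state()['time_s'])
E
```

```text
pics
{'time_s': 0.0, 'joint_pos': array([1.14298279e+00, 2.41415832e-01, 3.69803278e-03, 1.33520004e+00,
       2.52141177e-05, 1.57079513e+00]), 'dq': array([ 0.00193774,  0.0005536 ,  0.0003829 ,  0.00080954, -0.00138362,
        0.00032306]), 'effort': array([-8.75252954e-04, -3.72318363e+01,  2.52409279e+01,  1.69550499e-02,
       -1.14221889e-04, -3.83684807e-06]), 'ee_pos': array([0.2071665 , 0.45435355, 0.23040154]), 'tool_rot': array([-0.66679191, -3.06952735,  0.00324761]), 'wrist_force': array([ 0.04435807,  0.27617518, -0.08308532]), 'torque': array([-0.0316926 , -0.03504553, -0.01975994]), 'grip_width': 1.0037348177739822}
scene {'vfov': 53.33640235910198, 'cx': 249.51748259824421, 'cy': 196.22715835372844, 'view': array([[-0.00612734,  0.99974585,  0.02169557, -0.1425176 ],
       [ 0.61843316,  0.02083784, -0.78556108, -0.27032062],
       [-0.78581352,  0.00860386, -0.61840366,  1.60805211],
       [ 0.        ,  0.        ,  0.        ,  1.        ]])}
scene cup {'centre': [213.1, 254.8], 'score': 0.78}
scene cup {'centre': [231.0, 221.4], 'score': 0.74}
scene cup {'
[... 1315 characters left out ...]
cup_lip {'centre': [193.8, 226.2], 'score': 0.55}
side box {'centre': [308.9, 296.1], 'score': 0.9}
side box {'centre': [234.9, 351.4], 'score': 0.72}
side rim_plumb {'centre': [266.1, 330.9], 'score': 0.88}
side mug {'centre': [193.3, 297.1], 'score': 0.84}
wrist {'vfov': 65.31178216169288, 'cx': 255.62224212723933, 'cy': 195.04517472776325, 'mount': array([[ 5.50335762e-04, -9.64226340e-01, -2.65079729e-01,
         6.77356853e-02],
       [ 9.99999625e-01,  7.07932768e-04, -4.98988991e-04,
         1.85487163e-04],
       [ 6.68796954e-04, -2.65079355e-01,  9.64226368e-01,
        -1.43695939e-01],
       [ 0.00000000e+00,  0.00000000e+00,  0.00000000e+00,
         1.00000000e+00]])}
1.05
```

Run:
```python
import cv2
for n in ("scene","side","wrist"):
    im=cv2.imread(f"pics/{n}0.png")
    cv2.imwrite(f"pics/{n}0b.png",cv2.resize(im[130:330,80:330] if n=="scene" else im[130:384,150:450] if n=="side" else im,(800,600) if n=="wrist" else None,fx=3 if n=="scene" else 2.3,fy=3 if n=="scene" else 2.3,interpolation=cv2.INTER_CUBIC) if n!="wrist" else im)
```

```text
(no output)
```

View pics/scene0b.png

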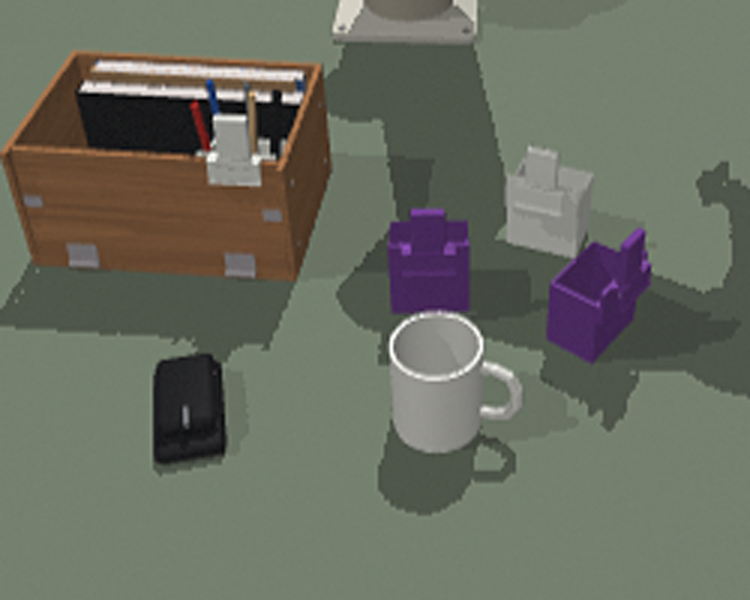

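View pics/side0b.png

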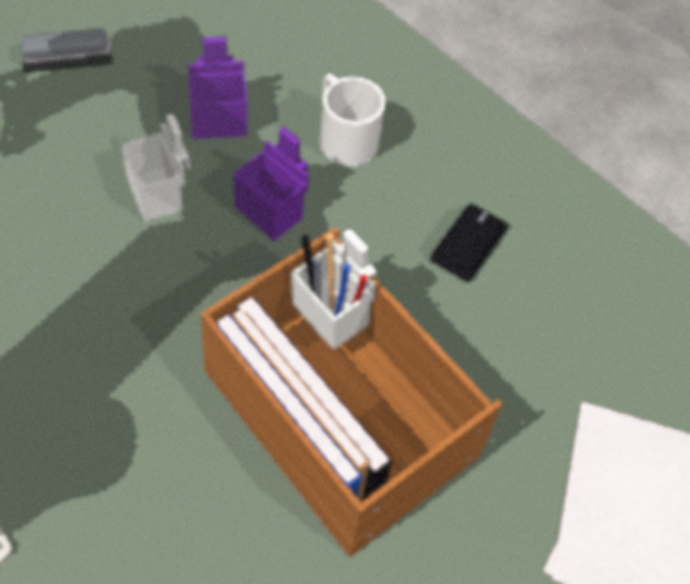

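View pics/wrist0b.png

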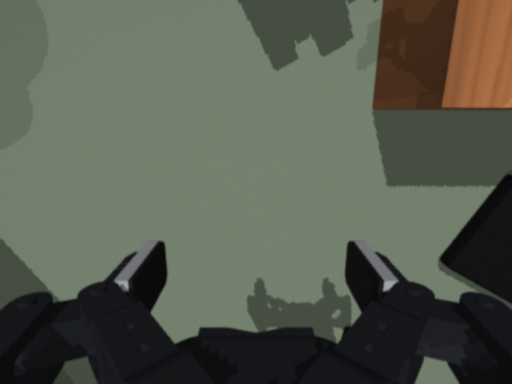

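View pics/scene0.png

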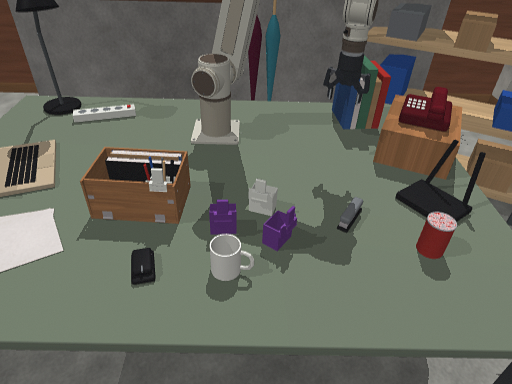

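```bash
cat > h.py <<'E'
import numpy as np, cv2
from scipy.spatial.transform import Rotation as R
from station import r
H=384
def K(c): return H/2/np.tan(np.radians(c['vfov']/2))
def cam(n,st=None):
    c=r.calibration(n)
    if 'view' in c: V=np.array(c['view'])
    else:
        T=np.eye(4);T[:3,:3]=R.from_rotvec(st['tool_rot']).as_matrix();T[:3,3]=st['ee_pos']
        V=np.linalg.inv(T@np.array(c['mount']))
    return c,V
def ray(n,rc,st=None):
    c,V=cam(n,st);f=K(c)
    d=np.array([(rc[1]-c['cx'])/f,(rc[0]-c['cy'])/f,1]);W=np.linalg.inv(V)
    d=W[:3,:3]@d
    return W[:3,3],d/np.linalg.norm(d)
def atz(n,rc,z,st=None):
    o,d=ray(n,rc,st);return o+d*(z-o[2])/d[2]
def proj(n,p,st=None):
    c,V=cam(n,st);q=V@np.r_[p,1];f=K(c);return np.array([c['cy']+f*q[1]/q[2],c['cx']+f*q[0]/q[2]])
def tri(rays):
    A=np.zeros((3,3));b=np.zeros(3)
    for o,d in rays:
        M=np.eye(3)-np.outer(d,d);A+=M;b+=M@o
    p=np.linalg.solve(A,b);return p,[np.linalg.norm((np.eye(3)-np.outer(d,d))@(p-o)) for o,d in rays]
E
python3 - <<'E'
from h import *
for n,rc in (("scene",(185.1,261.8)),("scene",(190.6,260.3)),("side",(189.8,222.6))): print(n,rc,atz(n,rc,.115))
print(tri([ray("scene",(185.1,261.8)),ray("side",(189.8,222.6))]))
print(tri([ray("scene",(190.6,260.3)),ray("side",(189.8,222.6))]))
print("cup origin",atz("scene",(213.1,254.8),0),atz("side",(211.6,226.6),0))
print("rimpl",tri([ray("scene",(180.1,126.8)),ray("side",(266.1,330.9))]))
print("box",tri([ray("scene",(201.7,143.1)),ray("side",(308.9,296.1))]))
for p in [(180,82.7),(186,175),(147.7,105),(152,187.7)]: print('scene',atz("scene",p,.14))
for p in [(217.3,91.7),(222.3,179.3)]: print('scene bot',atz("scene",p,0))
for p in [(267.4,239),(354,303),(306,366.5),(231,295.7)]: print('side',atz("side",p,.14))
a=cv2.imread("pics/scene0.png")[140:230,75:200]; cv2.imwrite("pics/a.png",cv2.resize(a,None,fx=6,fy=6,interpolation=cv2.INTER_CUBIC))
a=cv2.imread("pics/side0.png")[220:375,230:375]; cv2.imwrite("pics/b.png",cv2.resize(a,None,fx=3.8,fy=3.8,interpolation=cv2.INTER_CUBIC))
a=cv2.imread("pics/side0.png")[160:240,190:270]; b=cv2.imread("pics/scene0.png")[170:250,225:305];cv2.imwrite("pics/c.png",cv2.resize(np.hstack([a,b]),None,fx=5,fy=5,interpolation=cv2.INTER_CUBIC))
E
```

```text
scene (185.1, 261.8) [0.52410983 0.17947795 0.115     ]
scene (190.6, 260.3) [0.55098735 0.17462378 0.115     ]
side (189.8, 222.6) [0.51301173 0.16927251 0.115     ]
(array([0.51606742, 0.17753636, 0.1072442 ]), [np.float64(0.0027912151520192935), np.float64(0.002791215152019164)])
(array([0.5219247 , 0.17868911, 0.09497578]), [np.float64(0.0032546425996677676), np.float64(0.003254642599667862)])
cup origin [5.17479715e-01 1.62350650e-01 1.11022302e-16] [0.52030972 0.16950488 0.        ]
rimpl (array([ 0.558519  , -0.20888511,  0.14572917]), [np.float64(0.005796560331747301), np.float64(0.005796560331747408)])
box (array([ 0.46952419, -0.19949575, -0.00235901]), [np.float64(2.748840393948765e-05), np.float64(2.7488403939519093e-05)])
scene [ 0.55159971 -0.33077006  0.14      ]
scene [ 0.57077537 -0.0660792   0.14      ]
scene [ 0.37441974 -0.32121625  0.14      ]
scene [ 0.38949528 -0.05461208  0.14      ]
scene bot [ 0.55283085 -0.33749696  0.        ]
scene bot [ 5.67476481e-01 -6.73764424e-02  1.11022302e-16]
side [ 0.38481692 -0.0685222   0.14      ]
side [ 0.35894556 -0.32934048  0.14      ]
side [ 0.55225683 -0.34171312  0.14      ]
side [ 0.56657504 -0.07946444  0.14      ]
```

View pics/a.png

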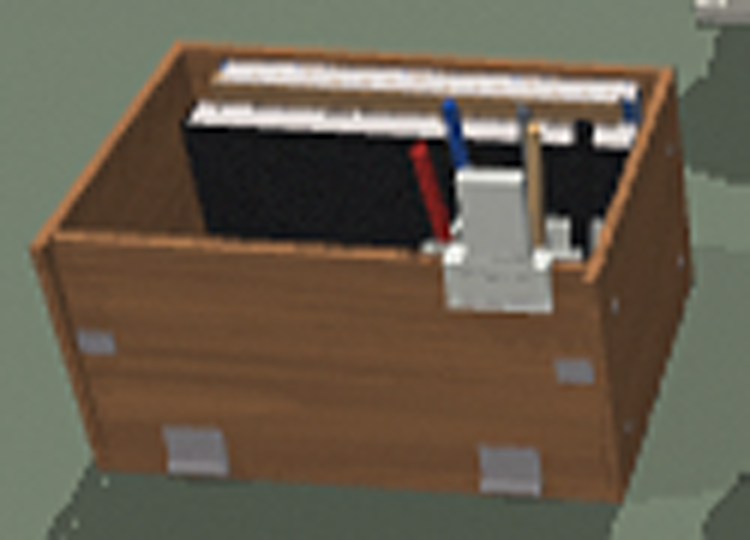

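View pics/b.png

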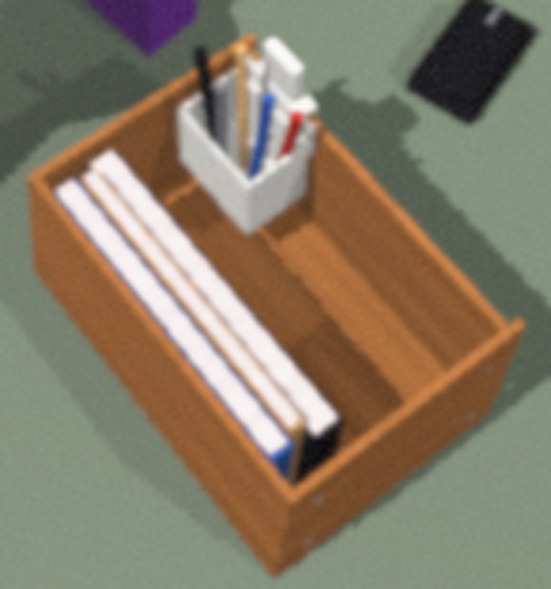

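View pics/c.png

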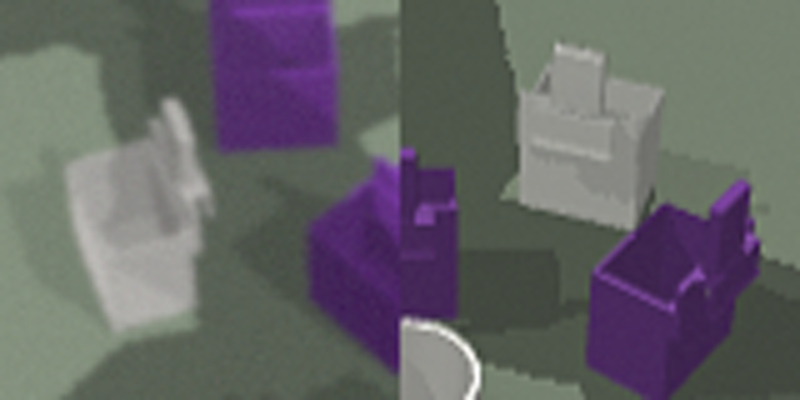

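Run:
```python
from h import *
from scipy.optimize import least_squares
a=atz("scene",(210.6,250),0);b=atz("scene",(215.6,272),0);print("bottom",a,b,b-a,np.linalg.norm(b-a))
a=atz("scene",(178.8,256.2),.135);b=atz("scene",(180.4,266.2),.135);print("tabtop",a,b,b-a)
s=lambda x,y:(160+y/5,190+x/5)
print("side tabtop",atz("side",s(170,97),.135), "bottom corners",atz("side",s(118,332),0),atz("side",s(195,322),0))
print("purple tabs",atz("scene",(208,294),.135),atz("scene",(200.7,222.7),.135), atz("side",s(378,160),.135),atz("side",(130+38/2.3,150+215/2.3),.135), atz("side",(130+135/2.3,150+290/2.3),.135))
sc=[((95,-135,140),(181.3,80.5)),((95,135,140),(185.8,175.5)),((-95,-135,140),(147.2,105)),((-95,135,140),(151.7,187.7)),((95,-135,0),(217.8,91.7)),((95,135,0),(223.3,178.7))]
sd=[((95,-135,140),(304.7,367.6)),((-95,-135,140),(350.3,306.3)),((-95,135,140),(266.8,238.4)),((95,135,140),(230,297.1)),((-95,-135,0),(371.3,302.4)),((-95,135,0),(291,239.7))]
def res(p):
    e=[]
    for n,L in(("scene",sc),("side",sd)):
        for m,q in L:
            w=R.from_euler('z',p[2]).apply(np.array(m)/1000)+[p[0],p[1],0]
            e.append(proj(n,w)-q)
    return np.ravel(e)
o=least_squares(res,[.47,-.2,0],loss='soft_l1');print(o.x,np.round(res(o.x).reshape(-1,2),1))
p=o.x
# rim in both views for offsets
for dx in(-.011,-.005,0,.005,.011):
    for y in (-.12,-.05,0):
        w=lambda xx:R.from_euler('z',p[2]).apply(np.array([xx,y,.14]))+[p[0],p[1],0]
        print(dx,y,[np.round(proj(n,w(.092+dx+t)),1) for n in("scene","side") for t in(-.003,.003)])
```

```text
bottom [0.50582051 0.14718394 0.        ] [0.52776372 0.21609765 0.        ] [0.02194322 0.0689137  0.        ] 0.07232290772468594
tabtop [0.52080033 0.16234209 0.135     ] [0.52772739 0.19137733 0.135     ] [0.00692706 0.02903524 0.        ]
side tabtop [0.53043309 0.18361025 0.135     ] bottom corners [4.57273217e-01 1.51471943e-01 2.22044605e-16] [0.49710293 0.12761104 0.        ]
purple tabs [0.65034902 0.2618366  0.135     ] [0.62575076 0.07094222 0.135     ] [0.59230563 0.07259478 0.135     ] [0.65349795 0.24750122 0.135     ] [0.62260548 0.06259677 0.135     ]
[ 0.47086765 -0.19932698 -0.05348058] [[ 0.1 -1.7]
 [ 0.6 -1.9]
 [-0.5 -1.9]
 [-0.8 -1.3]
 [ 0.7 -1.2]
 [ 0.2 -0.4]
 [-1.  -0.1]
 [ 0.8 -0.2]
 [-1.5 -2.2]
 [-2.7 -2.2]
 [-0.1 -0.7]
 [-0.5 -1.7]]
-0.011 -0.12 [array([178.2,  86.4]), array([179.4,  85.6]), array([302.9, 357.9]), array([301.5, 359.7])]
-0.011 -0.05 [array([179.4, 110.6]), array([180.7, 109.9]), array([281.5, 337.8]), array([280.2, 339.6])]
-0.011 0 [array([180.4, 127.9]), array([181.6, 127.2]), array([267. , 324.1]), array([265.7, 326. ])]
-0.005 -0.12 [ar
[... 516 characters left out ...]
 126.7]), array([183.9, 126. ]), array([264.7, 327.5]), array([263.4, 329.3])]
0.005 -0.12 [array([181.4,  84.2]), array([182.7,  83.4]), array([299.2, 362.7]), array([297.8, 364.6])]
0.005 -0.05 [array([182.7, 108.6]), array([184. , 107.9]), array([278. , 342.6]), array([276.7, 344.4])]
0.005 0 [array([183.7, 126.1]), array([184.9, 125.5]), array([263.6, 329. ]), array([262.3, 330.7])]
0.011 -0.12 [array([182.7,  83.4]), array([184. ,  82.5]), array([297.8, 364.6]), array([296.4, 366.4])]
0.011 -0.05 [array([184. , 107.9]), array([185.3, 107.1]), array([276.7, 344.4]), array([275.4, 346.2])]
0.011 0 [array([184.9, 125.5]), array([186.2, 124.8]), array([262.3, 330.7]), array([261.1, 332.5])]
```

```bash
cat >> h.py <<'E'
def tool():
    s=r.state();return np.array(s['ee_pos']),R.from_rotvec(s['tool_rot']),s
def goal(yawx,pos,cmd=None):
    """tool pointing down with tool x at world yaw; prints row numbers from cmd pose (p,R)"""
    x=np.array([np.cos(yawx),np.sin(yawx),0]);z=np.array([0,0,-1.]);y=np.cross(z,x)
    Rt=R.from_matrix(np.c_[x,y,z]);p,R0,_=tool() if cmd is None else (*cmd,None)
    d=R0.inv().apply(np.array(pos)-p)/.2;w=(R0.inv()*Rt).as_rotvec()/np.pi
    return np.round(d,4),np.round(w,4)
E
python3 - <<'E'
from h import *
p,Rt,s=tool();M=Rt.as_matrix();print(M.round(3),s['joint_pos'].round(3))
for y in(-.27+np.pi/2,-.27-np.pi/2): print(goal(y,[.522,.178,.23]))
E
```

```text
[[-0.91   0.415  0.   ]
 [ 0.415  0.91  -0.   ]
 [-0.    -0.    -1.   ]] [ 1.143  0.241  0.005  1.335 -0.     1.571]
(array([-2.0056, -0.6074,  0.0066]), array([-0.    ,  0.    ,  0.4498]))
(array([-2.0056, -0.6074,  0.0066]), array([-0.    , -0.    , -0.5502]))
```

```bash
python3 -m jog '[-1,-0.3,0,0,0,-0.27,0.6, -1,-0.3,0,0,0,-0.27,0.6, -1,-0.3,0,0,0,-0.27,0.6, -1,-0.3,0,0,0,-0.27,0.6, -1,-0.3,0,0,0,-0.27,0.6, -1,-0.3,0,0,0,-0.27,0.6, -1,-0.3,0,0,0,-0.27,0.6]' 40
python3 - <<'E'
from h import *
p,Rt,s=tool();print(p,s['time_s'],s['joint_pos'].round(3))
print(goal(-.27-np.pi/2,[.522,.178,.23]))
E
```

```text
time_s: 1.63
ee_pos: [0.3677, 0.3143, 0.2314]
tool_rot: [-0.574, 3.087, -0.002]
wrist_force: [-0.3, 0.9, -0.3]
grip_width: 0.6
[0.36774831 0.31429644 0.23136368] 1.6333 [ 0.708  0.208 -0.037  1.325 -0.002  0.341]
(array([-0.4748, -0.9131,  0.0089]), array([-7.00e-04,  1.00e-04, -2.97e-01]))
```

```bash
python3 -m jog '[-0.47,-0.9,0.01,0,0,-0.29,0.6, -0.47,-0.9,0.01,0,0,-0.29,0.6, -0.47,-0.9,0.01,0,0,-0.29,0.6, -0.47,-0.9,0.01,0,0,-0.29,0.6, -0.47,-0.9,0.01,0,0,-0.29,0.6, -0.47,-0.9,0.01,0,0,-0.29,0.6, -0.47,-0.9,0.01,0,0,-0.29,0.6, -0.47,-0.9,0.01,0,0,-0.29,0.6]'
python3 - <<'E'
from h import *
p,Rt,s=tool();print(p,s['time_s'],s['joint_pos'].round(3))
im=r.capture("wrist");cv2.imwrite("pics/w1.png",im)
for q in("cup_grip","cup_lip","cup"):
    for d in r.pinpoint("wrist",q)[:3]: 
        z={"cup_grip":.115,"cup_lip":.088,"cup":0}[q]; print(q,d,atz("wrist",d['centre'],z,s))
E
```

```text
time_s: 2.3
ee_pos: [0.5179, 0.1818, 0.2288]
tool_rot: [1.877, -2.518, -0.0]
wrist_force: [-0.6, 0.0, -0.4]
grip_width: 0.601
[0.51789854 0.1817701  0.22882848] 2.3 [ 0.338  0.34   0.134  1.366  0.    -0.944]
cup_grip {'centre': [184.8, 244.8], 'score': 0.86} [0.52472034 0.1739111  0.115     ]
cup_lip {'centre': [98.7, 104.9], 'score': 0.71} [0.62538752 0.06714605 0.088     ]
cup_lip {'centre': [180.0, 245.1], 'score': 0.67} [0.52582262 0.17523993 0.088     ]
cup_lip {'centre': [281.4, 151.8], 'score': 0.65} [0.65394311 0.25275097 0.088     ]
cup {'centre': [243.5, 175.2], 'score': 0.9} [0.65047596 0.2496773  0.        ]
cup {'centre': [98.8, 147.9], 'score': 0.86} [0.61592716 0.06593483 0.        ]
cup {'centre': [164.1, 250.4], 'score': 0.64} [0.52203582 0.17523725 0.        ]
```

View pics/w1.png

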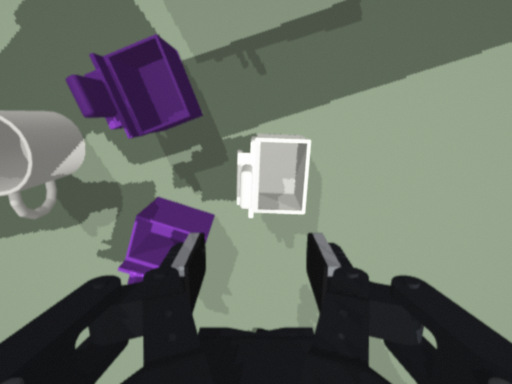

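Run:
```python
import cv2
im=cv2.imread("pics/w1.png")[120:230,220:330];cv2.imwrite("pics/w1z.png",cv2.resize(im,None,fx=5.4,fy=5.4,interpolation=cv2.INTER_CUBIC))
```

```text
(no output)
```

View pics/w1z.png

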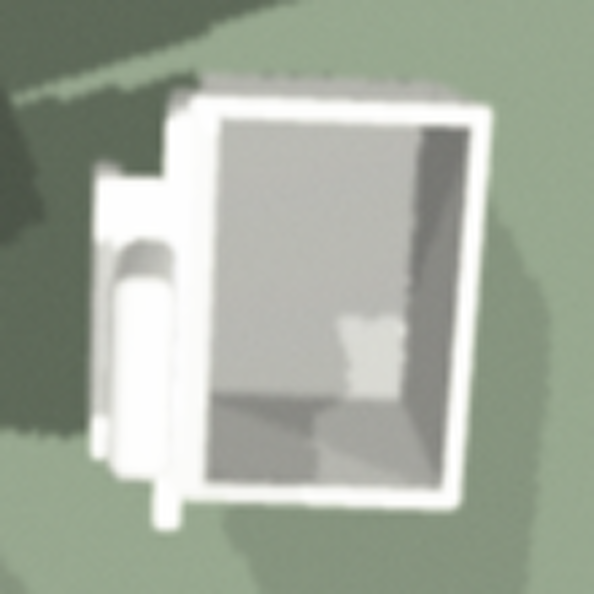

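```bash
cat > /tmp/x.py <<'E'
from h import *
p,Rt,s=tool()
g=lambda x,y:(120+y/5.4,220+x/5.4)
A=lambda x,y,z:atz("wrist",g(x,y),z,s)
t=[A(113,280,.135),A(168,280,.135),A(113,476,.135),A(168,476,.135)]
c=np.mean(t,0);print("tab",c,np.linalg.norm(t[0]-t[1]),np.linalg.norm(t[0]-t[2]))
def yaw(a,b): d=a-b;return np.arctan2(-d[0],d[1])
print("yaws",yaw(A(460,508,.074),A(492,105,.074)), yaw(A(183,497,.074),A(205,100,.074)),yaw(t[2],t[0]),yaw(t[3],t[1]))
d=A(492,105,.074)-A(460,508,.074);print("len76",np.linalg.norm(d));
E
python3 /tmp/x.py
```

```text
tab [0.52203096 0.17578343 0.135     ] 0.008211801176016421 0.030701173949739063
yaws -0.32579135723839164 -0.3481639271208171 -0.30696666019364677 -0.29802117708398085
len76 0.07752329224548588
```

Run:
```python
from h import *
print(goal(-.318-np.pi/2,[.5228,.1753,.099]))
```

```text
(array([ 0.029 , -0.0401,  0.6511]), array([ 0.0001, -0.    ,  0.0074]))
```

```bash
python3 -m jog '[0.029,-0.04,0.4,0,0,0.007,0.6, 0.029,-0.04,0.4,0,0,0.007,0.6, 0.029,-0.04,0.4,0,0,0.007,0.6, 0.029,-0.04,0.65,0,0,0.007,0.6, 0.029,-0.04,0.65,0,0,0.007,0.6, 0.029,-0.04,0.65,0,0,0.007,0.6]' 40
python3 - <<'E'
from h import *
p,Rt,s=tool();print(p,s['time_s'])
cv2.imwrite("pics/w2.png",r.capture("wrist"))
print(goal(-.318-np.pi/2,[.5228,.1753,.099]))
E
```

```text
time_s: 3.0
ee_pos: [0.5206, 0.175, 0.0978]
tool_rot: [1.843, -2.537, -0.003]
wrist_force: [-0.3, 0.3, -0.4]
grip_width: 0.598
[0.52064196 0.17503416 0.09778957] 3.0
(array([ 0.0003, -0.0026,  0.0043]), array([ 0.0005, -0.0003,  0.0012]))
```

View pics/w2.png

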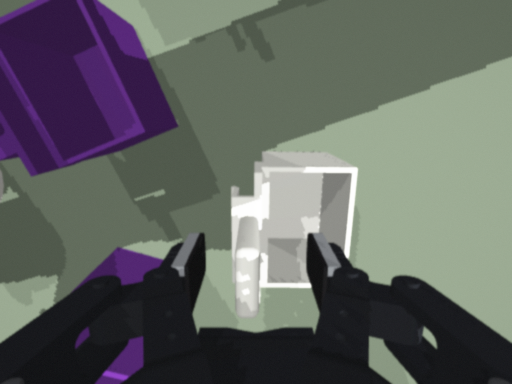

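```bash
python3 -m jog '[0,-0.013,0.004,0,0,0,0.6, 0,-0.013,0.004,0,0,0,0, 0,-0.013,0.004,0,0,0,0, 0,-0.013,0.004,0,0,0,0, 0,-0.013,0.004,0,0,0,0, 0,-0.013,0.004,0,0,0,0,0,-0.013,0.004,0,0,0,0,0,-0.013,0.004,0,0,0,0]' 60
python3 - <<'E'
from h import *
p,Rt,s=tool();print(p,s['time_s'])
cv2.imwrite("pics/w3.png",r.capture("wrist"))
E
```

```text
time_s: 3.72
ee_pos: [0.5261, 0.175, 0.1001]
tool_rot: [-1.845, 2.54, -0.0]
wrist_force: [-0.4, 0.3, 5.6]
grip_width: 0.111
[0.52611184 0.17501241 0.10008767] 3.7167
```

View pics/w3.png

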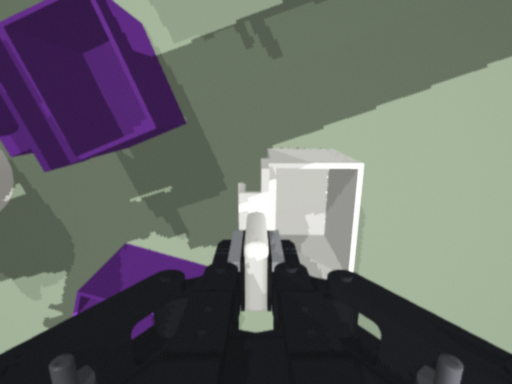

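```bash
python3 -m jog '[0,0,-0.1,0,0,0,0, 0,0,-0.3,0,0,0,0, 0,0,-0.5,0,0,0,0, 0,0,-0.7,0,0,0,0, 0,0,-0.85,0,0,0,0, 0,0,-1,0,0,0,0,0,0,-1,0,0,0,0,0,0,-1,0,0,0,0]' 60
python3 - <<'E'
from h import *
p,Rt,s=tool();print(p,s['time_s'])
cv2.imwrite("pics/w4.png",r.capture("wrist"))
s=r.state();print(s['wrist_force'],s['torque'])
print(goal(-1.624,[.534,-.248,.32]))
E
```

```text
time_s: 4.43
ee_pos: [0.5263, 0.1748, 0.3006]
tool_rot: [-1.844, 2.538, -0.002]
wrist_force: [-0.5, 0.2, -1.7]
grip_width: 0.109
[0.52634906 0.17476282 0.30061381] 4.4333
[-0.59364365  0.74541436 -2.34624449] [-0.02107145 -0.02575143 -0.0018892 ]
(array([ 1.9954, -0.694 , -0.1078]), array([-0.0002,  0.    , -0.0831]))
```

View pics/w4.png

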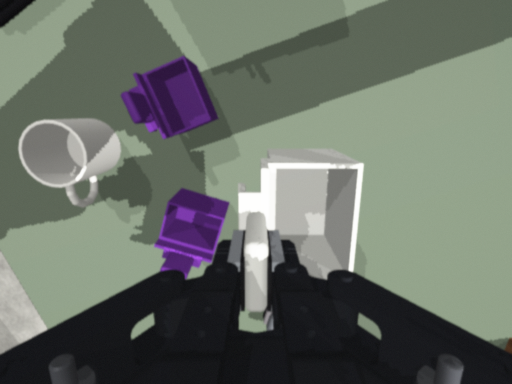

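```bash
python3 -m jog '[0.17,-0.06,-0.1,0,0,-0.02,0, 0.37,-0.13,-0.1,0,0,-0.04,0, 0.57,-0.2,-0.1,0,0,-0.06,0, 0.76,-0.27,-0.1,0,0,-0.08,0, 0.95,-0.34,-0.1,0,0,-0.08,0, 1,-0.34,-0.1,0,0,-0.083,0]'
python3 - <<'E'
from h import *
p,Rt,s=tool();print(p,s['time_s'])
print(goal(-1.624,[.534,-.248,.32]))
E
```

```text
time_s: 4.98
ee_pos: [0.5273, -0.0421, 0.3156]
tool_rot: [2.151, -2.282, -0.002]
wrist_force: [0.6, 0.4, -1.4]
grip_width: 0.107
[ 0.52725372 -0.04213144  0.31564106] 4.9833
(array([ 1.0256, -0.0943, -0.0195]), array([ 0.0015, -0.0009, -0.0019]))
```

```bash
python3 -m jog '[0.17,-0.03,-0.02,0,0,0,0, 0.37,-0.05,-0.02,0,0,0,0, 0.57,-0.06,-0.02,0,0,0,0, 0.76,-0.08,-0.02,0,0,0,0, 0.93,-0.09,-0.02,0,0,0,0, 1,-0.09,-0.02,0,0,-0.002,0, 1,-0.09,-0.02,0,0,-0.002,0, 1,-0.09,-0.02,0,0,-0.002,0]'
python3 - <<'E'
from h import *
p,Rt,s=tool();print(p,s['time_s'])
cv2.imwrite("pics/w5.png",r.capture("wrist"));s=r.state()
cv2.imwrite("pics/sd5.png",r.capture("side")[180:384,200:450])
cv2.imwrite("pics/sc5.png",r.capture("scene")[80:240,60:220])
print(s['ee_pos'],s['tool_rot'],s['wrist_force'],s['torque'])
print(goal(-1.624,[.534,-.248,.32]))
E
```

```text
time_s: 5.65
ee_pos: [0.5345, -0.2379, 0.3197]
tool_rot: [2.165, -2.275, -0.008]
wrist_force: [0.1, -0.1, -0.4]
grip_width: 0.111
[ 0.53452925 -0.23790039  0.31974987] 5.65
[ 0.53478836 -0.23692973  0.32039289] [ 2.16697597 -2.27306486 -0.00650601] [ 0.01039461  0.19730204 -1.32242766] [-0.025069   -0.02184152 -0.03152525]
(array([0.0598, 0.0039, 0.008 ]), array([0.0006, 0.0003, 0.0023]))
```

View pics/w5.png

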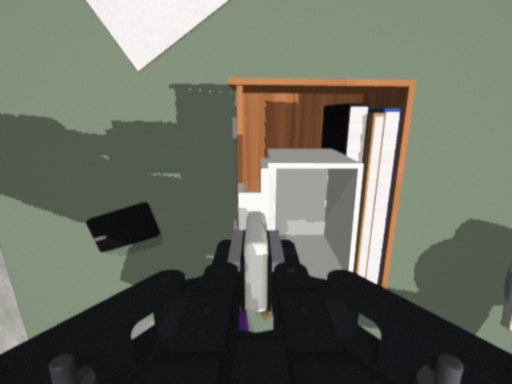

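View pics/sd5.png

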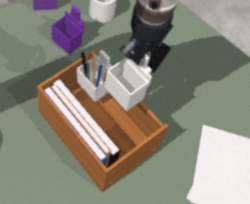

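Run:
```python
import cv2
im=cv2.imread("pics/w5.png")[65:205,215:290];cv2.imwrite("pics/w5z.png",cv2.resize(im,None,fx=4.2,fy=4.2,interpolation=cv2.INTER_CUBIC))
im=cv2.imread("pics/w5.png")[65:125,220:430];cv2.imwrite("pics/w5y.png",cv2.resize(im,None,fx=3.8,fy=3.8,interpolation=cv2.INTER_CUBIC))
```

```text
(no output)
```

View pics/w5z.png

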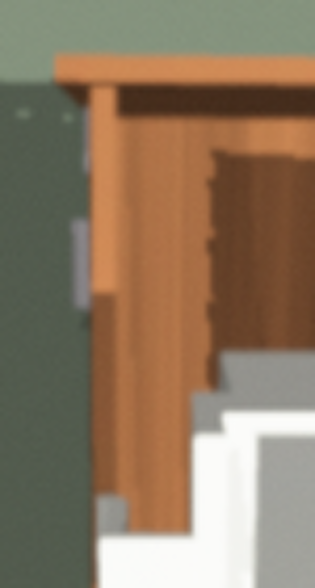

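View pics/w5y.png

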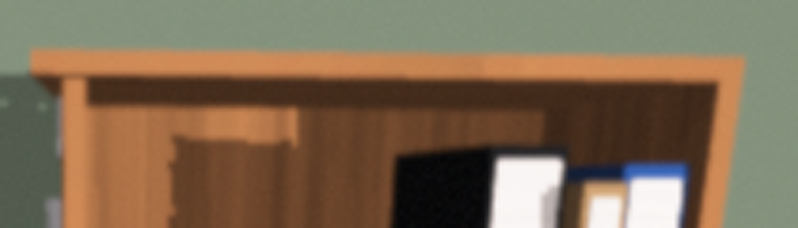

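```bash
cat > /tmp/y.py <<'E'
from h import *
s=dict(ee_pos=np.array([ 0.53452925,-0.23790039,0.31974987]),tool_rot=np.array([2.165,-2.275,-0.008]))
s2=dict(ee_pos=np.array([0.53478836,-0.23692973,0.32039289]),tool_rot=np.array([ 2.16697597,-2.27306486,-0.00650601]))
for S in(s,s2):
    A=lambda r_,c:atz("wrist",(r_,c),.14,S)
    a,b=A(78.1,228.1),A(80.3,416);d=a-b
    print("end wall outer corners",a,b,np.linalg.norm(d),"yaw",np.arctan2(d[1],d[0]))
    o1,i1,o2,i2=A(100.7,236.7),A(100.7,242.9),A(172,237.1),A(172,242.9)
    print("thick",np.linalg.norm(o1-i1),np.linalg.norm(o2-i2)); m1,m2=(o1+i1)/2,(o2+i2)/2
    e=m2-m1;print("rim",m1,m2,"yaw",np.arctan2(-e[0],e[1]))
    yaw=-.0535
    for w in(a,b,m1,m2): print(" box frame rel corner", R.from_euler('z',-yaw).apply(w-a)*1000)
    print(" end wall inner",A(84.3,240))
E
python3 /tmp/y.py
```

```text
end wall outer corners [ 0.55598243 -0.339187    0.14      ] [ 0.36583331 -0.32784497  0.14      ] 0.19048708678693738 yaw -0.05957747101951896
thick 0.006383153535256292 0.006354740795223619
rim [ 0.54555084 -0.31685913  0.14      ] [ 0.55002856 -0.24241441  0.14      ] yaw -0.06007580594266843
 box frame rel corner [0. 0. 0.]
 box frame rel corner [-190.48356892    1.15767262    0.        ]
 box frame rel corner [-11.61063609  21.73809912   0.        ]
 box frame rel corner [-11.12022089  96.31574487   0.        ]
 end wall inner [ 0.54434691 -0.33271679  0.14      ]
end wall outer corners [ 0.55658981 -0.33838545  0.14      ] [ 0.36605731 -0.3273442   0.14      ] 0.19085215303163258 yaw -0.05788466013474879
thick 0.006397303248792811 0.006367844989830669
rim [ 0.54609428 -0.3160248   0.14      ] [ 0.55044737 -0.24141927  0.14      ] yaw -0.05828195496676131
 box frame rel corner [0. 0. 0.]
 box frame rel corner [-190.85031844    0.83681915    0.        ]
 box frame rel corner [-11.6762333   21.76740761   0.        ]
 box frame rel corner [-11.3188676   96.49897161   0.        ]
 end wall inner [ 0.54491614 -0.33192015  0.14      ]
```

```bash
cat >> h.py <<'E'
YAW=-.058;C=np.array([.5563,-.3388,0]);BX=np.array([np.cos(YAW),np.sin(YAW),0]);BY=np.array([-np.sin(YAW),np.cos(YAW),0])
def go(bx,by,z,tilt=.06):
    """TCP at offset bx from rim centre line (mm), by = box y (mm), z world m"""
    pos=C+BX*(-11.4+bx)/1000+BY*(135+by)/1000;pos[2]=z
    x=-BY;zz=np.array([0,0,-1.]);y=np.cross(zz,x)
    Rt=R.from_matrix(np.c_[x,y,zz])*R.from_rotvec([tilt,0,0]);p,R0,_=tool()
    return np.round(R0.inv().apply(pos-p)/.2,4),np.round((R0.inv()*Rt).as_rotvec()/np.pi,4)
def where():
    p,R0,s=tool();d=p-C;f=s['wrist_force']
    lip=p+R0.apply([0,-.0005,.012])-C
    print("t",s['time_s'],"tcp bx %.1f by %.1f z %.1f"%(d@BX*1000+11.4,d@BY*1000-135,p[2]*1000),"lip bx %.1f by %.1f z %.1f"%(lip@BX*1000+11.4,lip@BY*1000-135,lip[2]*1000),"F box",np.round([f@BX,f@BY,f[2]],1),"M",np.round(s['torque'],2),"g",round(s['grip_width'],3))
E
python3 - <<'E'
from h import *
where();print(go(-8,-48,.32));print(go(-8,-48,.18))
E
```

```text
t 5.8 tcp bx -15.5 by -33.7 z 321.6 lip bx -15.0 by -33.7 z 309.6 F box [ 1.2  0.8 -0.2] M [ 0.05 -0.02  0.03] g 0.107
(array([ 0.0721, -0.0366,  0.0079]), array([0.0197, 0.0005, 0.0039]))
(array([ 0.0729, -0.0379,  0.7079]), array([0.0197, 0.0005, 0.0039]))
```

```bash
python3 -m jog '[0.073,-0.037,0,0.0197,0,0.004,0, 0.073,-0.037,0.1,0.0197,0,0.004,0, 0.073,-0.037,0.25,0.0197,0,0.004,0, 0.073,-0.037,0.4,0.0197,0,0.004,0, 0.073,-0.037,0.55,0.0197,0,0.004,0, 0.073,-0.037,0.65,0.0197,0,0.004,0, 0.073,-0.037,0.7,0.0197,0,0.004,0, 0.073,-0.037,0.7,0.0197,0,0.004,0]'
python3 - <<'E'
from h import *
where()
cv2.imwrite("pics/w6.png",r.capture("wrist"));where();print(go(0,-48,.18))
E
```

```text
time_s: 6.47
ee_pos: [0.5408, -0.2502, 0.1797]
tool_rot: [-2.128, 2.255, -0.061]
wrist_force: [0.1, 0.8, -1.3]
grip_width: 0.109
t 6.4667 tcp bx -9.3 by -47.4 z 179.7 lip bx -8.1 by -47.4 z 167.8 F box [ 0.   0.8 -1.3] M [-0.04  0.08 -0.01] g 0.109
t 6.5167 tcp bx -8.0 by -48.2 z 181.9 lip bx -6.8 by -48.2 z 170.0 F box [ 0.4 -0.2 -1.3] M [-0.01  0.03  0.01] g 0.108
(array([-0.001 , -0.0395,  0.0121]), array([-0.    ,  0.0004, -0.0001]))
```

View pics/w6.png

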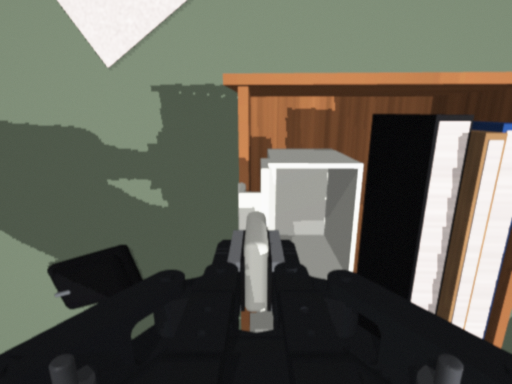

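```bash
python3 -m jog '[0,-0.005,0.006,0,0,0,0, 0,-0.01,0.006,0,0,0,0, 0,-0.015,0.006,0,0,0,0,0,-0.02,0.006,0,0,0,0, 0,-0.025,0.006,0,0,0,0, 0,-0.025,0.006,0,0,0,0]'>/dev/null; python3 -c "from h import *;where()"
python3 -m jog '[0,-0.003,0,0,0,0,0, 0,-0.005,0,0,0,0,0, 0,-0.005,0,0,0,0,0]'>/dev/null; python3 -c "from h import *;where()"
```

```text
t 7.0167 tcp bx -2.3 by -49.7 z 182.1 lip bx -1.1 by -49.7 z 170.1 F box [ 0.1  0.5 -1.9] M [-0.03  0.01 -0.04] g 0.111
t 7.2667 tcp bx -2.1 by -49.6 z 181.5 lip bx -0.9 by -49.6 z 169.6 F box [-2.1 -0.8 -0.4] M [-0.06  0.52  0.06] g 0.107
```

```bash
python3 -m jog '[0,-0.003,0,0,0,0,0, 0,-0.005,0,0,0,0,0, 0,-0.005,0,0,0,0,0]'>/dev/null
python3 - <<'E'
from h import *
where();cv2.imwrite("pics/w7.png",r.capture("wrist"));where()
E
```

```text
t 7.5167 tcp bx -1.8 by -49.6 z 181.4 lip bx -0.6 by -49.6 z 169.5 F box [-5.3 -0.8  1.5] M [-0.06  1.35  0.09] g 0.107
t 7.5667 tcp bx -1.8 by -49.6 z 181.5 lip bx -0.6 by -49.6 z 169.5 F box [-4.8 -0.9  1.9] M [-0.03  1.34  0.09] g 0.106
```

View pics/w7.png

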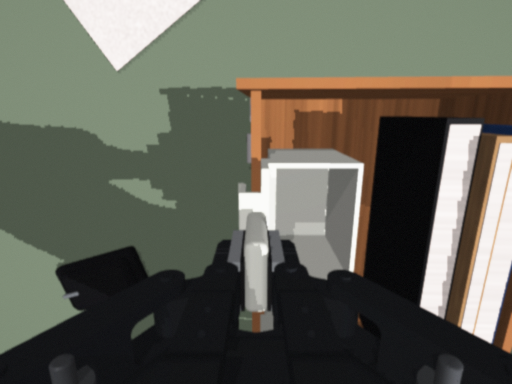

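```bash
python3 -m jog '[0,0.005,0,0,0,0,0, 0,0.005,0.01,0,0,0,0, 0,0.005,0.02,0,0,0,0, 0,0.005,0.03,0,0,0,0, 0,0.005,0.04,0,0,0,0, 0,0.005,0.04,0,0,0,0]'>/dev/null; python3 -c "from h import *;where()"
python3 -m jog '[0,0,0.01,0,0,0,0, 0,0,0.02,0,0,0,0,0,0,0.02,0,0,0,0]'>/dev/null; python3 -c "from h import *;where()"
```

```text
t 8.0667 tcp bx -1.5 by -49.3 z 172.9 lip bx -0.3 by -49.3 z 160.9 F box [-3.8 -0.2 -1.6] M [-0.01  0.99  0.05] g 0.111
t 8.3167 tcp bx -1.3 by -49.4 z 169.1 lip bx -0.0 by -49.4 z 157.2 F box [-3.7 -0.4 -2.3] M [0.04 1.14 0.08] g 0.108
```

```bash
python3 -m jog '[0,0.002,0.01,0,0,0,0, 0,0.003,0.02,0,0,0,0,0,0.003,0.02,0,0,0,0]'>/dev/null; python3 -c "from h import *;where()"
python3 -m jog '[0,0,0.01,0,0,0,0, 0,0,0.02,0,0,0,0,0,0,0.02,0,0,0,0]'>/dev/null; python3 -c "from h import *;where()"
```

```text
t 8.5667 tcp bx -1.1 by -49.4 z 165.4 lip bx 0.1 by -49.4 z 153.4 F box [-4.1  0.2 -1.7] M [0.02 0.9  0.08] g 0.114
t 8.8167 tcp bx -0.9 by -49.6 z 162.1 lip bx 0.3 by -49.6 z 150.2 F box [-5.5 -0.   1.8] M [0.07 1.24 0.1 ] g 0.108
```

```bash
python3 -m jog '[0,0.006,0.005,0,0,0,0, 0,0.006,0.015,0,0,0,0,0,0.006,0.015,0,0,0,0]'>/dev/null; python3 -c "from h import *;where()"
python3 -m jog '[0,0.002,0.01,0,0,0,0, 0,0.003,0.015,0,0,0,0,0,0.003,0.015,0,0,0,0]'>/dev/null; python3 -c "from h import *;where()"
```

```text
t 9.0667 tcp bx -0.9 by -49.7 z 159.3 lip bx 0.4 by -49.7 z 147.4 F box [-2.7  0.2  2.7] M [0.05 0.53 0.1 ] g 0.108
t 9.3167 tcp bx -0.9 by -49.6 z 155.7 lip bx 0.4 by -49.6 z 143.8 F box [1.6 0.2 0.4] M [-0.08 -0.39 -0.  ] g 0.107
```

```bash
python3 -m jog '[0,0,0.005,0,0,0,0, 0,0,0.012,0,0,0,0,0,0,0.012,0,0,0,0]'>/dev/null; python3 -c "from h import *;where()"
python3 -m jog '[0,0,0.005,0,0,0,0, 0,0,0.007,0,0,0,0,0,0,0.007,0,0,0,0]'>/dev/null; python3 -c "from h import *;where()"
```

```text
t 9.5667 tcp bx -1.5 by -49.5 z 153.0 lip bx -0.2 by -49.5 z 141.1 F box [1.9 0.1 0. ] M [-0.1  -0.53  0.03] g 0.109
t 9.8167 tcp bx -1.8 by -49.5 z 151.8 lip bx -0.6 by -49.5 z 139.8 F box [3.2 0.4 1.4] M [-0.09 -0.63  0.06] g 0.11
```

```bash
python3 -m jog '[0,-0.003,0.003,0,0,0,0, 0,-0.003,0.005,0,0,0,0,0,-0.003,0.005,0,0,0,0]'>/dev/null; python3 -c "from h import *;where()"
```

```text
t 10.0667 tcp bx -1.7 by -49.5 z 151.7 lip bx -0.5 by -49.5 z 139.8 F box [-0.1  0.2  4.6] M [ 0.08 -0.1  -0.04] g 0.106
```

```bash
python3 -m jog '[0,0,0.003,0,0,0,0, 0,0,0.003,0,0,0,0]'>/dev/null
python3 - <<'E'
from h import *
where();cv2.imwrite("pics/w8.png",r.capture("wrist"));cv2.imwrite("pics/sc8.png",cv2.resize(r.capture("scene")[130:240,70:210],None,fx=5,fy=5));where()
E
```

```text
t 10.2333 tcp bx -1.7 by -49.6 z 151.7 lip bx -0.4 by -49.6 z 139.8 F box [-0.8  1.4  8.1] M [0.18 0.19 0.08] g 0.109
t 10.3333 tcp bx -1.7 by -49.6 z 151.7 lip bx -0.4 by -49.6 z 139.8 F box [-1.3  0.5  7.7] M [0.15 0.16 0.02] g 0.108
```

View pics/w8.png

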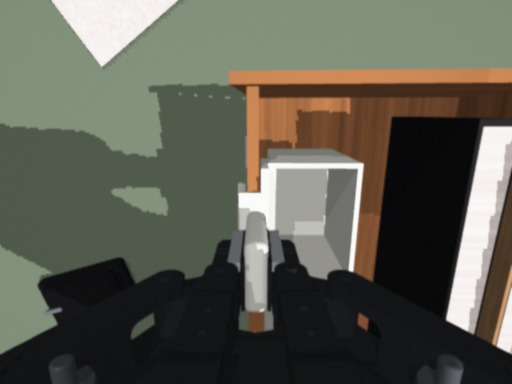

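View pics/sc8.png

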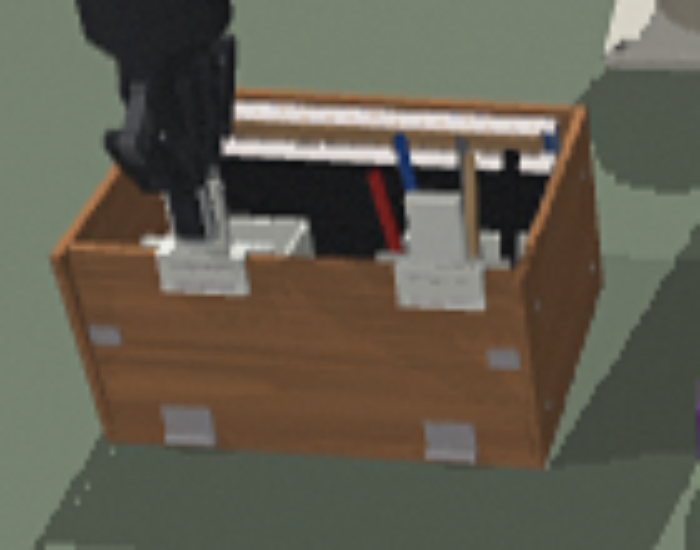

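```bash
python3 -m jog '[0,0,-0.003,0,0,0,0, 0.015,0,-0.003,0,0,0,0, 0.03,0,-0.003,0,0,0,0, 0.045,0,-0.003,0,0,0,0, 0.06,0,-0.003,0,0,0,0]'>/dev/null; python3 -c "from h import *;where()"
python3 -m jog '[0.015,0,0,0,0,0,0, 0.03,0,0,0,0,0,0, 0.045,0,0,0,0,0,0,0.06,0,0,0,0,0,0]'>/dev/null; python3 -c "from h import *;where()"
```

```text
t 10.75 tcp bx -0.8 by -59.3 z 151.8 lip bx 0.5 by -59.3 z 139.9 F box [1.  7.  7.2] M [ 1.29 -0.48  0.08] g 0.109
t 11.0833 tcp bx -0.8 by -71.3 z 151.8 lip bx 0.5 by -71.3 z 139.9 F box [2.1 5.6 6.4] M [ 1.28 -0.5   0.09] g 0.108
```

```bash
python3 -m jog '[0.015,0,-0.002,0,0,0,0, 0.03,0,-0.002,0,0,0,0, 0.045,0,-0.002,0,0,0,0,0.06,0,-0.002,0,0,0,0]'>/dev/null; python3 -c "from h import *;where()"
python3 -m jog '[0.01,0,0,0,0,0,0, 0.015,0,0,0,0,0,0, 0.015,0,0,0,0,0,0]'>/dev/null; python3 -c "from h import *;where()"
```

```text
t 11.4167 tcp bx -1.0 by -83.7 z 151.8 lip bx 0.3 by -83.7 z 139.9 F box [2.3 6.3 6.4] M [ 1.2  -0.59  0.13] g 0.105
t 11.6667 tcp bx -1.0 by -87.0 z 151.8 lip bx 0.2 by -87.0 z 139.9 F box [1.7 4.8 5.3] M [ 1.02 -0.54  0.05] g 0.107
```

```bash
python3 -m jog '[0.005,0,0,0,0,0,0, 0.01,0,0,0,0,0,0, 0.01,0,0,0,0,0,0]'>/dev/null; python3 -c "from h import *;where()"
python3 -m jog '[0.005,0,0,0,0,0,0, 0.005,0,0,0,0,0,0]'>/dev/null; python3 -c "from h import *;where()"
```

```text
t 11.9167 tcp bx -1.0 by -88.8 z 151.8 lip bx 0.2 by -88.7 z 139.9 F box [1.8 5.  5.5] M [ 1.09 -0.58  0.1 ] g 0.11
t 12.0833 tcp bx -1.0 by -89.7 z 151.8 lip bx 0.2 by -89.7 z 139.9 F box [1.8 4.8 5.4] M [ 1.11 -0.52  0.04] g 0.112
```

```bash
python3 -m jog '[0.005,0,0,0,0,0,0, 0.005,0,0,0,0,0,0]'>/dev/null; python3 -c "from h import *;where()"
python3 -m jog '[0.003,0,0,0,0,0,0, 0.003,0,0,0,0,0,0]'>/dev/null; python3 -c "from h import *;where()"
```

```text
t 12.25 tcp bx -1.0 by -90.7 z 151.8 lip bx 0.2 by -90.7 z 139.9 F box [1.8 5.2 5.6] M [ 1.08 -0.58  0.09] g 0.104
t 12.4167 tcp bx -1.1 by -90.8 z 151.8 lip bx 0.2 by -90.8 z 139.9 F box [2.2 7.5 5.3] M [ 1.28 -0.54  0.06] g 0.106
```

```bash
python3 -m jog '[0.003,0,0,0,0,0,0, 0.004,0,0,0,0,0,0, 0.004,0,0,0,0,0,0]'>/dev/null
python3 - <<'E'
from h import *
where();cv2.imwrite("pics/w9.png",r.capture("wrist"))
E
```

```text
t 12.6667 tcp bx -1.0 by -90.9 z 151.8 lip bx 0.2 by -90.8 z 139.9 F box [1.4 8.  6. ] M [ 1.71 -0.52  0.09] g 0.109
```

View pics/w9.png

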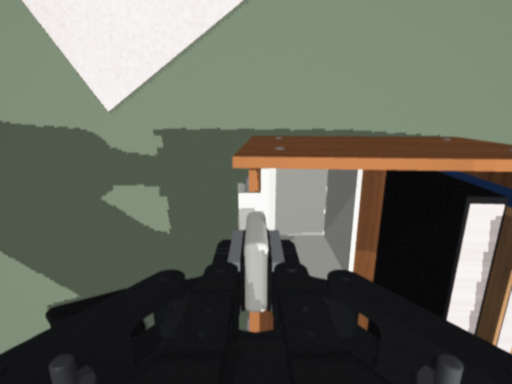

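```bash
python3 -m jog '[0,0,-0.002,0,0,0,0, 0,0,-0.002,0,0,0,0.4, 0,0,-0.002,0,0,0,0.4, 0,0,-0.002,0,0,0,0.4, 0,0,-0.002,0,0,0,0.4, 0,0,-0.002,0,0,0,0.4]'>/dev/null
python3 - <<'E'
from h import *
where();cv2.imwrite("pics/w10.png",r.capture("wrist"));where()
E
```

```text
t 13.2167 tcp bx -2.2 by -94.2 z 151.1 lip bx -0.9 by -94.2 z 139.1 F box [-0.7  0.2  0. ] M [ 0.03  0.11 -0.02] g 0.402
t 13.2667 tcp bx -2.0 by -94.2 z 151.2 lip bx -0.8 by -94.2 z 139.3 F box [ 0.1 -0.6  0.1] M [ 0.02  0.07 -0.08] g 0.403
```

View pics/w10.png

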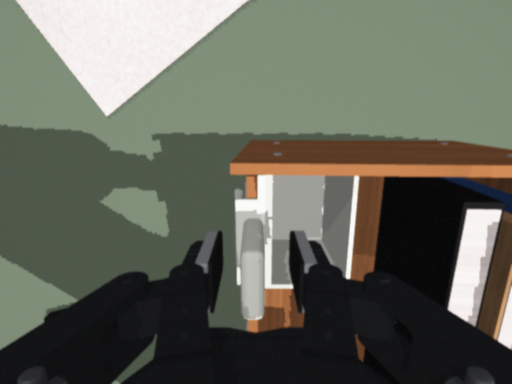

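```bash
python3 -m jog '[0,0,-0.1,0,0,0,0.4, 0,0,-0.25,0,0,0,0.4, 0,0,-0.45,0,0,0,0.4, 0,0,-0.65,0,0,0,0.4, 0,0,-0.85,0,0,0,0.4, 0,0,-0.85,0,0,0,0.4, 0,0,-0.85,0,0,0,0.4, 0,0,-0.85,0,0,0,0.4]'>/dev/null
python3 - <<'E'
from h import *
where();s=r.state();im=r.capture("wrist");cv2.imwrite("pics/w11.png",im);
a=r.capture("scene");cv2.imwrite("pics/sc11.png",cv2.resize(a[130:240,70:210],None,fx=5,fy=5,interpolation=cv2.INTER_CUBIC))
b=r.capture("side");cv2.imwrite("pics/sd11.png",cv2.resize(b[220:375,230:375],None,fx=3.8,fy=3.8,interpolation=cv2.INTER_CUBIC))
for d in r.pinpoint("wrist","cup_lip")[:3]:
    w=atz("wrist",d['centre'],.14,s)-C;print(d,w@BX*1000+11.4,w@BY*1000-135)
E
```

```text
t 13.9333 tcp bx -12.3 by -94.1 z 320.9 lip bx -11.0 by -94.1 z 309.0 F box [-0.5  0.7 -0.4] M [0.07 0.02 0.04] g 0.406
{'centre': [179.1, 255.9], 'score': 0.57} -1.965954673066106 -89.97975860432703
```

View pics/w11.png

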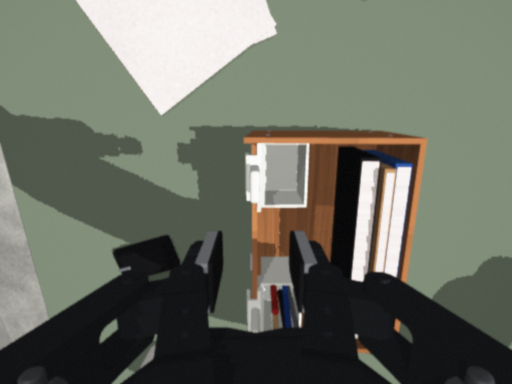

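View pics/sc11.png

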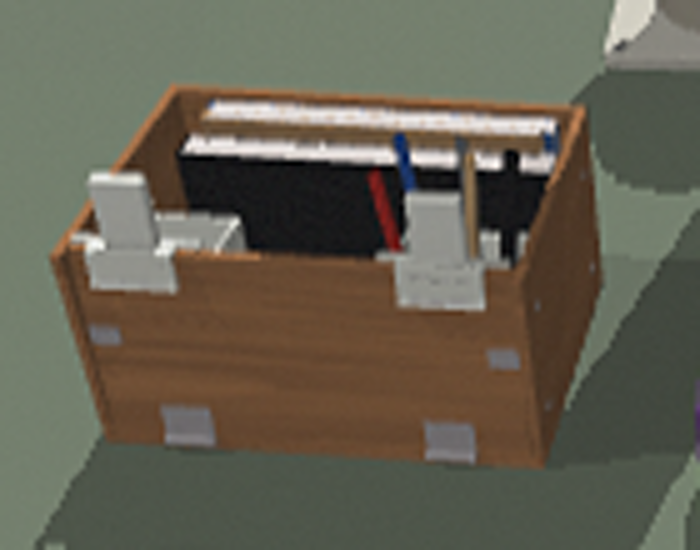

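View pics/sd11.png

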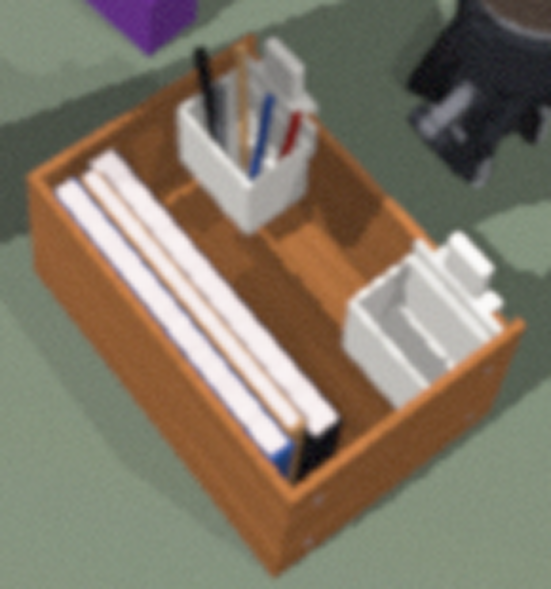

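```bash
python3 -c "
from station import r
print(r.hand_in())"
```

```text
the job is handed in; nothing more can be done
None
```

The empty cup now hangs inside the crate's +x side, in the free corner and against the end wall. I let go of it and handed the job in at about 14 s.

- **Feeling for the rim:** The wrist picture showed the side leaning in about 8 mm at the rim (0.06 rad). I tilted the cup to match and touched its plate to the inside of the wall at about 5 N.
- **Pressing down:** The cup went past its spring with 3–6 N. At the bottom it stopped moving, with the lip at a measured 139.8 mm (the rim is at 140) and the force rising to 8 N.
- **Sliding:** Sliding took about 5–7 N and stopped against the end wall with the lip at y = −90.8 mm (the goal was −91). Forces were read between moves, and the highest total was about 10 N.
- **Final checks:** After I opened the jaws and backed off, the wrist force was about zero and the pictures show the cup hanging like the filled one.
- **Small disagreement:** The network's last estimate put the lip at y = −90.0 mm and 2 mm inwards. That is within the calibration error.
- **Bystanders:** I did not go near the mug, the mouse, the stapler or the purple cups, but I did not measure their positions again at the end.

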